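# Start-of-day stop and guard check on the bench polisher

## Task

Do the start-of-day safety check of the bench polisher: press the red mushroom stop on the yellow box right in so that it latches, then twist it clockwise so that it springs out again. Then take the polisher's sprung hood by its front bar, raise it until the orange index on its side is level with the green marker on the quadrant, without swinging well past it, and finish the program still holding the hood there, so that the cover switch can be read. Do not push the marker along its scale, and leave the jar, loupe, pliers and blue carton where they are.

Things in the scene. Friction and masses are not known exactly. Their poses are not given: they have to be found in the camera images.
- stop_top (a point): Centre of the top of the red mushroom head (disc, 40 mm diameter, 16 mm high) on the yellow stop box (72 x 72 x 55 mm, screwed to the bench; a black collar, 36 mm diameter, 6 mm high, lies under the head). The head's top is 86 mm above the bench when out, 79 mm when latched in (underside 70 and 63 mm). Pushed in straight down.
- stop_press (a joint): How far the mushroom is pushed in, m: 0 out, 0.007 right in. A spring pushes it out; pushing takes some 8 to 12 N over the first 4 mm, then it snaps right in and stays latched when let go.
- stop_twist (a joint): How far the mushroom head is turned, rad, positive clockwise seen from above, 0 to 0.9 at the stop. It turns back by itself when let go. When the latched head is turned past about 0.5 rad the latch lets go and the head springs out as soon as the grip allows (a firm grip may keep it down until the fingers open). Turning takes about 0.1 N m.
- polisher: Blue bench polisher, screwed to the bench. Origin: centre of its tub's underside; x axis from the front (bar side, towards the robot) to the back, y to the side with the quadrant, z up. Tub 180 (x) x 230 (y) x 130 mm high, motor housing 120 mm deep, 128 mm high behind it. The aluminium quadrant stands at y = +130 mm, up to 265 mm above the bench.
- hood_hinge (a point): Middle of the hood's hinge axis, which runs along the polisher's y axis, 137 mm above the bench and 85 mm behind the polisher's origin. Its axes turn with the hood; closed they are the polisher's axes.
- hood_bar (a point): Middle of the hood's front bar: black, round, 12 mm diameter, 130 mm long, parallel to the hinge, brackets at its ends. In the hood's frame 222 mm in front of the hinge axis and 18 mm above it (155 mm above the bench when closed). The hood's front rail ends 37 mm behind it, 12 mm below its middle, so fingers fit on both sides. It can turn between the finger pads.
- hood (a joint): Opening angle of the clear hood with aluminium frame (185 x 240 x 12 mm, about 0.45 kg), rad: 0 closed, positive as the bar side rises. A spring pulls it shut: lifting at the bar takes about 4 N at first and 5 to 6 N near the mark; let go, it falls shut.
- hood_index (a point): Orange index line on the hood's side rail, on the quadrant side, 132.5 mm in front of the hinge axis; it turns with the hood.
- marker (a joint): Angle of the green marker clamp on the quadrant, rad: the value that joint hood has when the orange index is level with the middle of the marker. It is set differently each day (0.4 to 0.8) and held by friction.
- mark (a point): Middle of the inner face of the green marker clamp (16 mm high along the arc, 36 mm in the radial direction, its thumbscrew standing out to 155 mm on the polisher's y side), on the quadrant 132.5 mm from the hinge axis. Its z axis points along the arc in the opening direction.
- jar: Amber glass jar with aluminium cap, 64 mm diameter, 75 mm high; origin under its centre. Leave alone.
- loupe: Black eye loupe standing on its small end, 36 mm diameter, 36 mm high; origin under its centre. Leave alone.
- pliers: Pliers with red handles lying flat, 155 mm long, 15 mm high, along their x axis; origin on the bench near the joint. Leave alone.
- carton: Blue carton 80 x 60 x 40 mm; origin under its centre. Leave alone.
Not all that is in view belongs to the job. What is meant by the part that bears stop_top is not pink, and is the larger of those in its own colour.

How it is judged:
By the outcome, as a careful person would: the job done as asked, in the order asked, and still so for the second after the job is handed in, while the arm keeps its last pose, push and grip.
It also fails if it takes over 64 s, if anything falls off the work surface, if the arm or the gripper's body presses on something with over 40 N, if the wrist force passes 120 N, or if a joint passes its speed limit or range.

## Robot

A 6-joint arm with a two-finger parallel gripper is mounted at the origin on the work surface. World frame = base frame: x ahead of the robot, y to its left, z up, the work surface at z = 0. Lengths are in m, angles in rad, forces in N, time in s.
With the tool pointing down it reaches from about 0.375 to 0.9 m from the base axis. Payload 3.1 kg.
Tool frame: the origin (TCP) lies midway between the tips of the shut fingers; the grasp point (between the pads) lies 19 mm behind it (ctrl.grip_depth is the z of the grasp point in the tool frame, in m); z points along the fingers, x is the direction in which the jaws open and shut, and the axes are right-handed (so a half turn about z gives the same grasp; the last joint's range is limited). The gripper opens to 85 mm and grips with 20 to 120 N. Pads are 22 mm wide; open, the fingers measure 114 mm over their backs; the gripper's body (76 mm by 85 mm) begins 54 mm behind the grasp point. The pads swing forward as they close: fully open they stand 13 mm farther back than shut.
Start: joints at [-0.178, 0.527, 1.433, -0, 1.181, -0.178], TCP at [0.625, 0, 0.231] pointing down, gripper open.
Joint ranges: [-3.08, 3.08], [-0.75, 2.2], [0.22, 2.44], [-1.43, 4.57], [0, 2.65], [-2.85, 2.85]. Speed limits (rad/s): [2.79, 2.79, 3.14, 3.14, 3.14, 3.14].

## Interface

Orientations are given as a 3x3 rotation matrix whose columns are the frame's x, y, z axes.
In Python, from cell import sensors, eyes, order, ctrl gives the robot as it stands.
- The arm moves only by the shell command python3 -m inch 'ROWS' [OPENING]. ROWS is JSON, a list of rows, each an object of numbers: "dx", "dy", "dz": the shift along the world's x, y, z in m; "wx", "wy", "wz": the turn, a rotation vector about the world's x, y, z in degrees. In form: [{"dx": .., "dy": .., "dz": .., "wx": .., "wy": .., "wz": ..}, ...]. A call has 1 to 12 rows; each row shifts and turns the commanded pose from where the row before left it; what a row does not reach is not made up. A row lasts 1/12 s, in which the tool goes at most 41.7 mm and 7.16 degrees, less where a joint would pass 70% of its speed; a pose out of reach is approached as far as the arm can. A call with a gripper value outside its range is refused whole. OPENING is the closure, from 0 (fully open) to 1 (shut), set as the call begins (- or left out, the last holds). The fingers move at their own pace and stop on an object; the grip force is fixed at half the most. Time passes only in rows, so rows that do not move let the fingers close. It gives the time, the measured TCP pose, the force and the opening at its end, in the units of the state.
- sensors.get_obs(): the state, without advancing time (a new reading comes with each control period).
- eyes.camera(name): name is "scene" or "side" or "wrist"; returns a dict with "image" (400x640x3 uint8, red, green, blue), "fovy" (degrees; the focal length in pixels is half the picture's height over the tangent of half this angle, whatever the lens; pixels are square), "cx", "cy" (the principal point, pixels), "xyz" and "rotation" of the camera in the world. Camera axes: x right, y up, looking along -z (the intrinsics and any distortion apply to the point x, -y, -z); pixel columns grow to the right and rows downward; lengths in m; the calibration is good to about 2 mm. A picture is of the moment at which its call begins. There is no depth.
- order.job_done(): hands the job in, once; it reports no verdict.
The state is a dict: "t": time; "joint_positions": joint angles; "qd": joint speeds; "joint_torque": joint torques, N m; "tcp_pos": TCP position; "eef_rot": TCP orientation; "contact_force": force on the tool from outside, world axes, zero at the start; "ft_torque": the same for the moment, N m; "grip_width": finger opening in m.
Only numpy, scipy, OpenCV 4.12 (cv2) and the standard library are available. Lean on these libraries where they do the work, as an engineer would, in place of code of your own. Each camera call takes 0.05 s, during which the arm holds its last target. There are 200 camera calls.

## Working session

There is one attempt and no reset: what is moved stays moved. The work goes in short steps, Python scripts to look and compute and a shell command to move; the robot and the scene stay as the last step left them, time stands still between calls to the robot, and variables do not carry over. Pictures are saved under pics/ and viewed, about 8 in all and at most 12, crops included, and the job is handed in when it is done.

```bash
ls; mkdir -p pics; python3 - <<'E'
from cell import sensors, eyes, ctrl
import cv2,pickle
o=sensors.get_obs();print(o['t'],o['tcp_pos'],o['grip_width'],ctrl.grip_depth)
for n in("scene","side","wrist"):
    c=eyes.camera(n);pickle.dump(c,open(f"pics/{n}0.pkl","wb"))
    cv2.imwrite(f"pics/{n}0.png",c["image"][:,:,::-1]);print(n,{k:v for k,v in c.items() if k!="image"})
E
```

```text
pics
0.0 [6.24295102e-01 1.67064021e-04 2.30313843e-01] 0.08470175055629982 -0.0187
scene {'fovy': 42.73559429143398, 'cx': 313.89576138928595, 'cy': 202.4308164419628, 'xyz': array([ 1.31928609, -0.76663796,  1.16990283]), 'rotation': array([[ 0.67383805, -0.49578079,  0.54785372],
       [ 0.738865  ,  0.45670658, -0.49547715],
       [-0.00456035,  0.7386613 ,  0.67406134]])}
side {'fovy': 51.874575536251626, 'cx': 323.93640650924664, 'cy': 199.71682407942694, 'xyz': array([ 0.77010165, -0.88414943,  0.75796579]), 'rotation': array([[ 0.94779068, -0.18707886,  0.25825244],
       [ 0.31882703,  0.53941975, -0.7793431 ],
       [ 0.00649215,  0.82099198,  0.57090281]])}
wrist {'fovy': 67.73021649524571, 'cx': 323.75492529556436, 'cy': 201.52358321866242, 'xyz': array([0.62431293, 0.07162618, 0.37285389]), 'rotation': array([[ 9.99995590e-01, -9.67614987e-04,  2.80772310e-03],
       [ 1.45490308e-04,  9.60258385e-01,  2.79112545e-01],
       [-2.96621313e-03, -2.79110905e-01,  9.60254291e-01]])}
```

View pics/scene0.png

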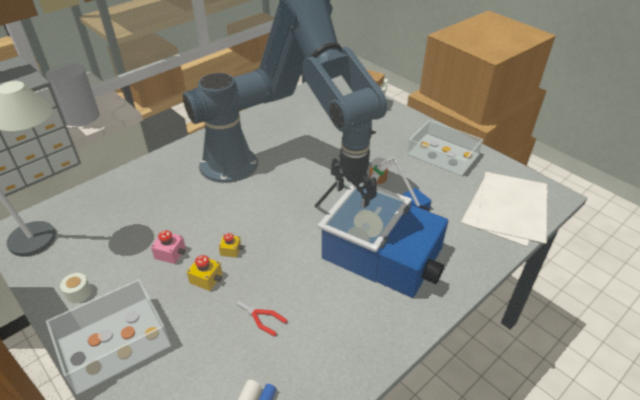

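View pics/side0.png

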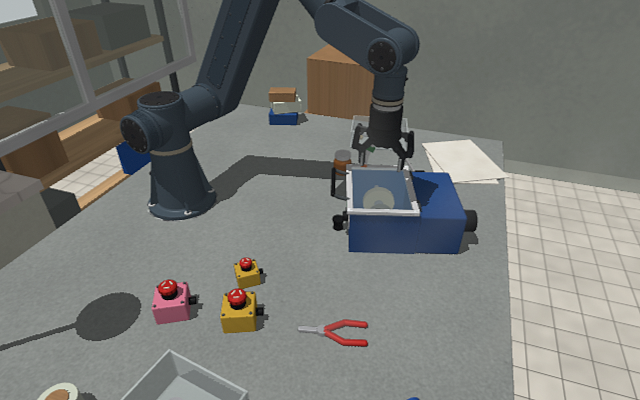

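The scene view shows a pink box, a large yellow stop with its head at about (203,261), and a small yellow stop at (230,240). The hood's white frame is at about (365,215), with the green marker near (375,178). In the side view the large yellow stop's head is at about (237,295) and the black hood bar is near (334,182). Next I'll take colour measurements and zoom in on the polisher.

```bash
cat > h.py <<'E'
import numpy as np,cv2,pickle
def f(c): return 200/np.tan(np.radians(c['fovy'])/2)
def ray(c,u,v):
    d=np.array([(u-c['cx'])/f(c),-(v-c['cy'])/f(c),-1.]);return c['xyz'],c['rotation']@(d/np.linalg.norm(d))
def plane(c,u,v,z):
    p,d=ray(c,u,v);return p+d*(z-p[2])/d[2]
def tri(a,b):
    A=np.zeros((3,3));y=np.zeros(3);R=[ray(*a),ray(*b)]
    for p,d in R: M=np.eye(3)-np.outer(d,d);A+=M;y+=M@p
    x=np.linalg.solve(A,y);return x,max(np.linalg.norm((np.eye(3)-np.outer(d,d))@(x-p)) for p,d in R)
def proj(c,X):
    q=c['rotation'].T@(np.asarray(X)-c['xyz']);return np.array([c['cx']+f(c)*q[0]/-q[2],c['cy']-f(c)*q[1]/-q[2]])
def load(n): return pickle.load(open(f'pics/{n}.pkl','rb'))
def blobs(c,lo,hi,amin=15):
    m=cv2.inRange(cv2.cvtColor(c['image'],cv2.COLOR_RGB2HSV),lo,hi)
    n,l,s,ce=cv2.connectedComponentsWithStats(m);return [(s[i].tolist(),ce[i].round(1).tolist()) for i in range(1,n) if s[i][4]>=amin]
E
python3 - <<'E'
from h import *
S,D=load('scene0'),load('side0')
for n,c in(('scene',S),('side',D)):
    for nm,lo,hi in(('red',(0,170,90),(6,255,255)),('red2',(174,170,90),(180,255,255)),('yel',(18,140,80),(30,255,255)),('green',(55,90,40),(85,255,255)),('orange',(8,180,120),(17,255,255))):
        print(n,nm,blobs(c,lo,hi))
a=cv2.resize(S['image'][140:300,300:460],None,fx=2.5,fy=2.5,interpolation=3)
b=cv2.resize(D['image'][130:260,320:480],None,fx=2.5,fy=2.5,interpolation=3)
W=load('wrist0')['image']
e=np.hstack([a,np.vstack([b,np.zeros((75,400,3),np.uint8)])])
s=np.hstack([cv2.resize(S['image'][215:295,140:260],None,fx=2.5,fy=2.5,interpolation=3)[:200],cv2.resize(D['image'][245:335,140:280],None,fx=2.2,fy=2.2,interpolation=3)[:198+2] if 0 else cv2.resize(D['image'][245:335,140:280],(310,200),interpolation=3),cv2.resize(W,(190,200))])
cv2.imwrite('pics/z0.png',np.vstack([e,s])[:,:,::-1])
E
```

```text
scene red [([160, 236, 9, 4, 20], [163.8, 237.6]), ([196, 258, 12, 8, 33], [201.4, 262.4]), ([263, 311, 21, 10, 32], [273.5, 314.5]), ([253, 313, 14, 17, 36], [257.9, 320.9])]
scene red2 []
scene yel [([443, 147, 6, 4, 19], [445.4, 148.4]), ([220, 236, 20, 21, 262], [229.1, 247.0]), ([187, 259, 34, 31, 558], [203.9, 274.5])]
scene green [([374, 166, 9, 9, 27], [377.7, 170.6])]
scene orange []
side red [([240, 258, 12, 10, 60], [245.5, 262.9]), ([158, 280, 18, 15, 153], [167.0, 287.3]), ([228, 289, 18, 16, 163], [236.4, 296.6]), ([350, 321, 17, 6, 55], [360.4, 323.7]), ([335, 335, 33, 11, 179], [351.4, 341.9])]
side red2 []
side yel [([234, 261, 27, 28, 458], [247.3, 275.9]), ([220, 292, 36, 41, 1005], [238.8, 315.9])]
side green [([367, 147, 8, 5, 17], [370.9, 149.1])]
side orange []
```

View pics/z0.png

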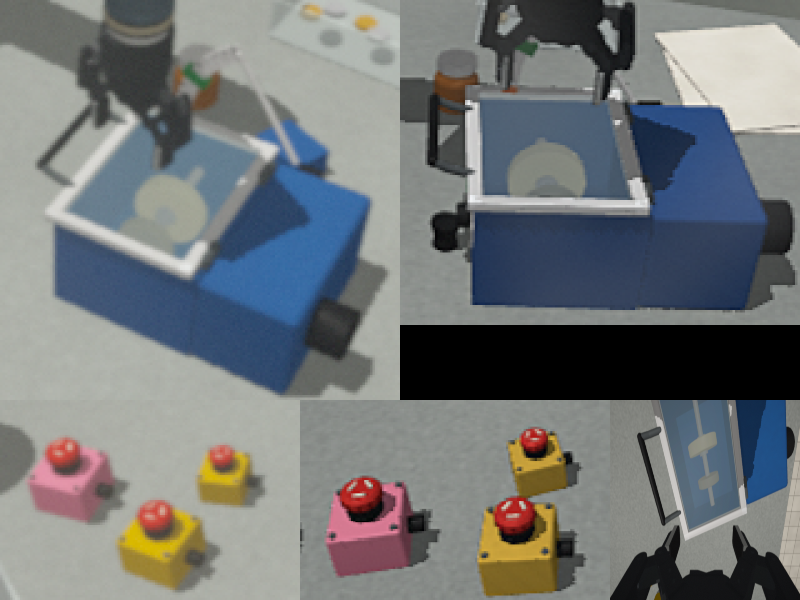

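View pics/wrist0.png

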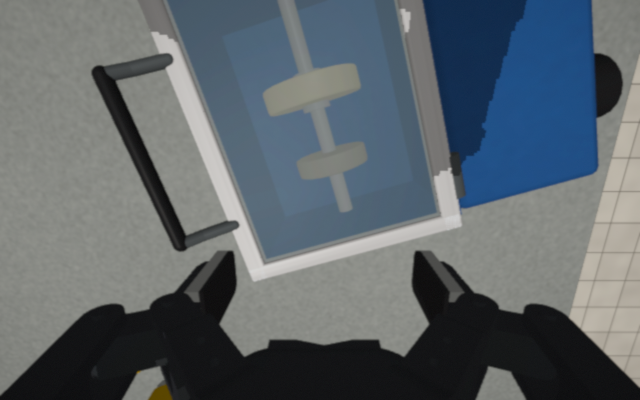

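The crops show the bar ends in the wrist view at (100,72) and (182,244), the green marker partly behind the gripper, and the large yellow stop standing clear between its lookalikes. Next I'll work out positions.

```bash
python3 - <<'E'
from h import *
S,D,W=load('scene0'),load('side0'),load('wrist0')
def head(c,x0,x1,y0,y1):
    i=c['image'].astype(int);m=(i[...,0]>1.8*i[...,1])&(i[...,0]>1.8*i[...,2])&(i[...,0]>80)
    k=np.zeros_like(m);k[y0:y1,x0:x1]=1;v,u=np.nonzero(m&k)
    return (u.min()+u.max())/2,(v.min()+v.max())/2,u.mean(),v.mean(),np.ptp(u)+1,np.ptp(v)+1
for nm,bs,bd in(('big',(185,222,250,275),(220,258,280,312)),('pink',(150,180,225,250),(150,186,274,302)),('small',(220,240,228,245),(235,258,253,273))):
    a,b=head(S,*bs),head(D,*bd)
    print(nm,np.round(a,1),np.round(b,1),[x.round(4) if hasattr(x,'round') else x for x in tri((S,*a[:2]),(D,*b[:2]))])
    for z in(.078,): print('  plane',plane(S,*a[:2],z).round(4),plane(D,*b[:2],z).round(4))
e1,e2=plane(W,100,72,.155),plane(W,182,244,.155)
print('bar',e1,e2,np.linalg.norm(e1-e2),(e1+e2)/2)
y=(e1-e2)/np.linalg.norm(e1-e2);x=np.array([y[1],-y[0],0]);m=(e1+e2)/2
print('yaw deg',np.degrees(np.arctan2(x[1],x[0])));H=m+.222*x;H[2]=.137
print('hinge',H,'origin',H-.085*x)
c=tri((S,377.7,170.6),(D,370.9,149.1));print('green',c)
for k,X in(('bar',m),('e1',e1),('e2',e2),('hinge',H)):print(k,proj(S,X).round(1),proj(D,X).round(1))
d=c[0]-H;print('green local',d@x,d@y,d[2],'r',np.hypot(d@x,d[2]),'ang',np.arctan2(d[2],-(d@x)))
E
```

```text
big [201.5 261.  201.8 261.6  14.   11. ] [236.  296.  236.3 296.4  19.   17. ] [array([ 0.3975, -0.362 ,  0.0763]), np.float64(0.0007)]
  plane [ 0.3981 -0.3621  0.078 ] [ 0.3991 -0.364   0.078 ]
pink [165.  236.  164.9 236.2  13.   11. ] [167.  287.  166.8 287.2  19.   15. ] [array([ 0.2383, -0.3865,  0.0736]), np.float64(0.0005)]
  plane [ 0.242  -0.3877  0.078 ] [ 0.2424 -0.3902  0.078 ]
small [228.  237.5 228.3 237.6   9.    8. ] [245.  262.5 245.2 262.6  13.   10. ] [array([ 0.3555, -0.2441,  0.0564]), np.float64(0.0006)]
  plane [ 0.3735 -0.2539  0.078 ] [ 0.3688 -0.2644  0.078 ]
bar [0.47212003 0.09950355 0.155     ] [ 0.51093273 -0.02699273  0.155     ] 0.1323168002401325 [0.49152638 0.03625541 0.155     ]
yaw deg 17.0575241577049
hinge [0.70376076 0.10137504 0.137     ] origin [0.62249985 0.07644185 0.137     ]
green (array([0.55771776, 0.18442737, 0.19429209]), np.float64(0.005087049786711053))
bar [327.2 193.3] [333.2 180.3]
e1 [337.8 181.1] [333.4 168.1]
e2 [316.1 206.2] [333.  193.7]
hinge [394.7 223.9] [413.2 187.4]
green local -0.11525680337258043 0.12223796620732683 0.057292086095116934 r 0.12871097021154007 ang 0.4613105115269326
```

The stop is at (0.398,-0.363), and both views agree to under 2 mm. The bar measures 132 mm against 130 given, with its middle at (0.4915,0.036) and a yaw of 17°. I'll move above the stop and shut the fingers on the way.

```bash
python3 -m inch '[{"dx":-0.019,"dy":-0.030},{"dx":-0.019,"dy":-0.030},{"dx":-0.019,"dy":-0.030},{"dx":-0.019,"dy":-0.030},{"dx":-0.019,"dy":-0.030},{"dx":-0.019,"dy":-0.030},{"dx":-0.019,"dy":-0.030},{"dx":-0.019,"dy":-0.030},{"dx":-0.019,"dy":-0.030},{"dx":-0.019,"dy":-0.030},{"dx":-0.018,"dy":-0.030},{"dx":-0.018,"dy":-0.033}]' 1
python3 -m inch '[{"dz":-0.03},{"dz":-0.03},{"dz":-0.03},{"dz":-0.02},{"dz":-0.01},{},{},{}]'
python3 - <<'E'
from h import *
from cell import sensors,eyes
for n in("scene","side","wrist"):
    c=eyes.camera(n);pickle.dump(c,open(f"pics/{n}1.pkl","wb"))
S,D,W=[load(n+'1') for n in('scene','side','wrist')]
for c in(S,D):
    print('green',blobs(c,(50,80,40),(90,255,255),8),'or',blobs(c,(5,150,120),(17,255,255),4))
z=lambda c,u,v,w,h:cv2.resize(c['image'][v:v+h,u:u+w],(400,300),interpolation=3)
cv2.imwrite('pics/z1.png',np.vstack([np.hstack([z(S,340,140,100,75),z(D,340,125,80,60)]),np.hstack([z(D,180,220,120,90),cv2.resize(W['image'],(400,300))])])[:,:,::-1])
o=sensors.get_obs();print(o['t'],o['tcp_pos'],o['eef_rot'],o['joint_positions'],o['contact_force'],o['grip_width'])
E
```

```text
green [([374, 166, 10, 9, 31], [377.7, 170.6])] or [([371, 169, 2, 3, 4], [371.2, 170.0]), ([223, 236, 3, 5, 7], [224.1, 238.0]), ([232, 236, 2, 3, 6], [232.5, 237.0]), ([208, 258, 2, 5, 6], [208.3, 260.2]), ([195, 262, 4, 5, 9], [196.2, 264.0])]
green [([367, 147, 8, 5, 23], [370.6, 148.9])] or [([227, 293, 2, 5, 6], [227.5, 295.0])]
0.3 [6.24747685e-01 7.34503945e-05 2.30952914e-01] [[ 9.99999713e-01 -1.51113699e-05 -7.57011056e-04]
 [-1.49986068e-05 -9.99999989e-01  1.48963869e-04]
 [-7.57013298e-04 -1.48952472e-04 -9.99999702e-01]] [-1.78508337e-01  5.27873358e-01  1.43310112e+00  1.31662225e-05
  1.18138961e+00 -1.78498285e-01] [-0.62383783 -0.51533672  0.12546207] 0.08539384933528235validation failed for argument at $[0]...
validation failed for argument at $[0]...
```

View pics/z1.png

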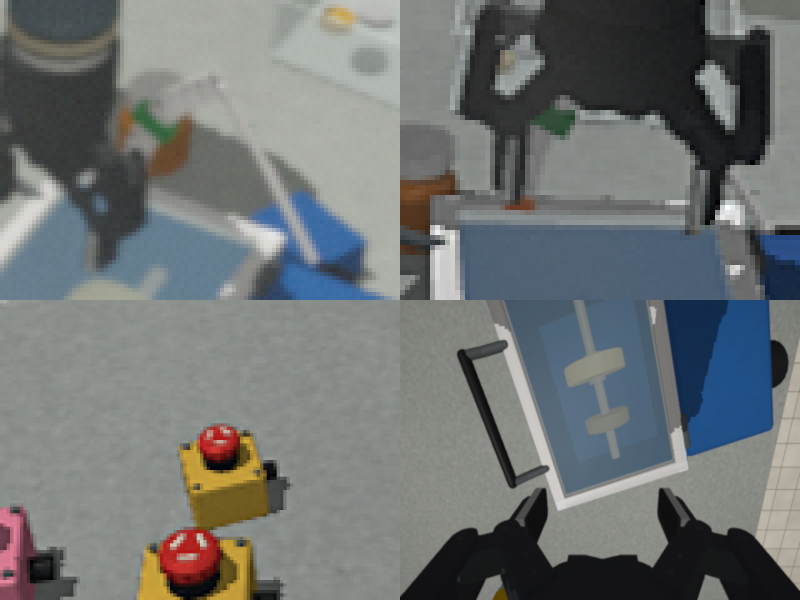

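The picture shows that the arm didn't move. The rows were refused, so every row must need all six keys. I'll retry in that form.

```bash
python3 -m inch '[{"dx":-0.019,"dy":-0.030,"dz":0,"wx":0,"wy":0,"wz":0},{"dx":-0.019,"dy":-0.030,"dz":0,"wx":0,"wy":0,"wz":0},{"dx":-0.019,"dy":-0.030,"dz":0,"wx":0,"wy":0,"wz":0},{"dx":-0.019,"dy":-0.030,"dz":0,"wx":0,"wy":0,"wz":0},{"dx":-0.019,"dy":-0.030,"dz":0,"wx":0,"wy":0,"wz":0},{"dx":-0.019,"dy":-0.030,"dz":0,"wx":0,"wy":0,"wz":0},{"dx":-0.019,"dy":-0.030,"dz":0,"wx":0,"wy":0,"wz":0},{"dx":-0.019,"dy":-0.030,"dz":0,"wx":0,"wy":0,"wz":0},{"dx":-0.019,"dy":-0.030,"dz":0,"wx":0,"wy":0,"wz":0},{"dx":-0.019,"dy":-0.030,"dz":0,"wx":0,"wy":0,"wz":0},{"dx":-0.018,"dy":-0.030,"dz":0,"wx":0,"wy":0,"wz":0},{"dx":-0.019,"dy":-0.033,"dz":0,"wx":0,"wy":0,"wz":0}]' 1
```

```text
t: 1.3
tcp_pos: [0.3969, -0.3638, 0.2314]
eef_rot: [[1.0, 0.0, 0.0], [0.0, -1.0, 0.0], [0.0, -0.0, -1.0]]
contact_force: [0.3, -0.1, 0.9]
grip_width: -0.0002
```

```bash
python3 -m inch '[{"dx":0,"dy":0,"dz":-0.035,"wx":0,"wy":0,"wz":0},{"dx":0,"dy":0,"dz":-0.035,"wx":0,"wy":0,"wz":0},{"dx":0,"dy":0,"dz":-0.025,"wx":0,"wy":0,"wz":0},{"dx":0,"dy":0,"dz":-0.015,"wx":0,"wy":0,"wz":0},{"dx":0,"dy":0,"dz":0,"wx":0,"wy":0,"wz":0}]'
python3 - <<'E'
from h import *
from cell import sensors,eyes
for n in("scene","side","wrist"):
    c=eyes.camera(n);pickle.dump(c,open(f"pics/{n}1.pkl","wb"))
S,D,W=[load(n+'1') for n in('scene','side','wrist')]
for c in(S,D):
    print('green',blobs(c,(50,80,40),(90,255,255),8),'or',blobs(c,(5,150,120),(17,255,255),4))
z=lambda c,u,v,w,h:cv2.resize(c['image'][v:v+h,u:u+w],(400,300),interpolation=3)
cv2.imwrite('pics/z2.png',np.vstack([np.hstack([z(S,340,140,80,60),z(D,335,125,80,60)]),np.hstack([z(D,180,220,120,90),z(S,150,200,100,75)])])[:,:,::-1])
o=sensors.get_obs();print(o['t'],o['tcp_pos'],o['joint_positions'],proj(S,o['tcp_pos']),proj(D,o['tcp_pos']))
E
```

```text
t: 1.72
tcp_pos: [0.3962, -0.3611, 0.118]
eef_rot: [[1.0, -0.001, -0.004], [-0.001, -1.0, 0.006], [-0.004, -0.006, -1.0]]
contact_force: [-0.2, 0.5, 0.0]
grip_width: -0.0
green [([374, 166, 10, 9, 33], [377.8, 170.4])] or [([369, 185, 3, 2, 5], [370.2, 185.4]), ([223, 236, 3, 6, 8], [224.2, 238.4]), ([232, 236, 2, 3, 6], [232.5, 237.0]), ([195, 261, 4, 6, 9], [196.1, 263.9]), ([208, 260, 2, 3, 4], [208.8, 261.2])]
green [([363, 142, 12, 10, 54], [368.1, 147.0])] or [([335, 161, 7, 4, 15], [338.3, 162.4]), ([361, 165, 6, 2, 10], [363.5, 165.5]), ([227, 293, 2, 5, 5], [227.4, 295.0])]
1.8667 [ 0.39850289 -0.36360013  0.12206356] [-9.46869549e-01  5.71271525e-01  1.74755088e+00 -1.68901129e-05
  8.21224510e-01 -9.46975635e-01] [198.68459504 250.78615895] [233.41052713 281.39596121]
```

View pics/z2.png

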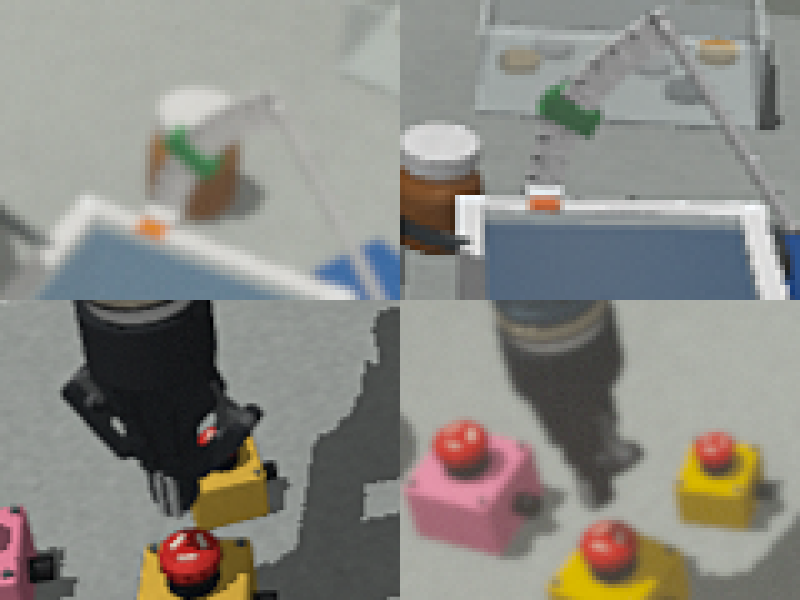

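The view is now clear. The green marker is at side pixel (368,147) and scene pixel (378,170). The orange index is at side (363.5,165.5) and scene (370,185). The fingertips hang over the big yellow head, so I'll press it now.

```bash
python3 -m inch '[{"dx":0,"dy":0,"dz":-0.02,"wx":0,"wy":0,"wz":0},{"dx":0,"dy":0,"dz":-0.01,"wx":0,"wy":0,"wz":0},{"dx":0,"dy":0,"dz":-0.005,"wx":0,"wy":0,"wz":0},{"dx":0,"dy":0,"dz":-0.003,"wx":0,"wy":0,"wz":0},{"dx":0,"dy":0,"dz":-0.002,"wx":0,"wy":0,"wz":0},{"dx":0,"dy":0,"dz":0,"wx":0,"wy":0,"wz":0}]'
python3 - <<'E'
from h import *
S,D=load('scene1'),load('side1')
x=np.array([np.cos(np.radians(17.06)),np.sin(np.radians(17.06)),0]);y=np.array([-x[1],x[0],0]);H=np.array([.7038,.1014,.137])
for n,s,d in(('green',(377.8,170.4),(368.1,147.)),('orange',(370.2,185.4),(363.5,165.5))):
    X,e=tri((S,*s),(D,*d));q=X-H;print(n,X,e,'loc',q@x,q@y,q[2],'r',np.hypot(q@x,q[2]),'ang',np.arctan2(q[2],-(q@x)))
    for c,p in((S,s),(D,d)): # ray onto the quadrant's plane
        o,v=ray(c,*p);yy=.125 if n=='green' else .117;t=(yy-(o-H)@y)/(v@y);q=o+t*v-H;print('  plane r',np.hypot(q@x,q[2]),'ang',np.arctan2(q[2],-(q@x)))
E
```

```text
t: 2.37
tcp_pos: [0.3982, -0.3631, 0.0817]
eef_rot: [[1.0, 0.0, 0.0], [0.0, -1.0, -0.001], [0.0, 0.001, -1.0]]
contact_force: [-0.0, -0.3, 0.6]
grip_width: -0.0003
green [0.54959069 0.19285809 0.19125592] 0.0006410702217966007 loc -0.12059246918008684 0.13267460048651006 0.054255916815308336 r 0.1322355781641985 ang 0.42278017611314855
  plane r 0.13286494808348662 ang 0.4815511267243276
  plane r 0.13399813216541925 ang 0.44444436920484215
orange [0.54414905 0.17024813 0.14005061] 0.0012970877416891692 loc -0.132427815907107 0.11265595281419481 0.0030506149569700103 r 0.13246294831968036 ang 0.023031985347684705
  plane r 0.13462434359972 ang 0.004292473501273434
  plane r 0.13135514639309953 ang -0.005733348143429561
```

```bash
python3 -m inch '[{"dx":0,"dy":0,"dz":-0.002,"wx":0,"wy":0,"wz":0},{"dx":0,"dy":0,"dz":-0.002,"wx":0,"wy":0,"wz":0},{"dx":0,"dy":0,"dz":0,"wx":0,"wy":0,"wz":0}]'
```

```text
t: 2.62
tcp_pos: [0.3984, -0.3636, 0.0788]
eef_rot: [[1.0, 0.0, 0.001], [0.0, -1.0, -0.002], [0.001, 0.002, -1.0]]
contact_force: [-0.1, 2.1, 9.4]
grip_width: -0.0004
```

```bash
python3 -m inch '[{"dx":0,"dy":0,"dz":-0.002,"wx":0,"wy":0,"wz":0},{"dx":0,"dy":0,"dz":0,"wx":0,"wy":0,"wz":0}]'
```

```text
t: 2.78
tcp_pos: [0.3985, -0.3637, 0.0786]
eef_rot: [[1.0, 0.0, 0.001], [0.0, -1.0, -0.002], [0.001, 0.002, -1.0]]
contact_force: [-3.5, 4.1, 23.0]
grip_width: 0.0001
```

The head bottomed at 0.0786 m with 23 N, so it is right in. I'll retreat, open the gripper and look from above to check that it latched.

```bash
python3 -m inch '[{"dx":0,"dy":0,"dz":0.015,"wx":0,"wy":0,"wz":0},{"dx":0,"dy":0,"dz":0.03,"wx":0,"wy":0,"wz":0},{"dx":0,"dy":0,"dz":0.015,"wx":0,"wy":0,"wz":0},{"dx":0,"dy":0,"dz":0,"wx":0,"wy":0,"wz":0},{"dx":0,"dy":0,"dz":0,"wx":0,"wy":0,"wz":0}]' 0
python3 - <<'E'
from h import *
from cell import sensors,eyes
def head(c,x0,x1,y0,y1):
    i=c['image'].astype(int);m=(i[...,0]>1.8*i[...,1])&(i[...,0]>1.8*i[...,2])&(i[...,0]>80)
    k=np.zeros_like(m);k[y0:y1,x0:x1]=1;v,u=np.nonzero(m&k)
    return (u.min()+u.max())/2,(v.min()+v.max())/2,np.ptp(u)+1,np.ptp(v)+1
for n in("scene","side"):
    c=eyes.camera(n);pickle.dump(c,open(f"pics/{n}2.pkl","wb"))
for n in('0','2'):
    a,b=head(load('scene'+n),185,222,250,275),head(load('side'+n),220,258,280,312);print(a,b,tri((load('scene'+n),*a[:2]),(load('side'+n),*b[:2])))
print(proj(c,(.398,-.363,.078)),proj(c,(.398,-.363,.071)))
o=sensors.get_obs();print(o['t'],o['tcp_pos'],o['grip_width'])
E
```

```text
t: 3.2
tcp_pos: [0.3983, -0.3635, 0.1361]
eef_rot: [[1.0, 0.0, 0.001], [0.0, -1.0, -0.002], [0.001, 0.002, -1.0]]
contact_force: [0.0, 0.3, -0.9]
grip_width: 0.0606
(np.float64(201.5), np.float64(261.0), np.int64(14), np.int64(11)) (np.float64(236.0), np.float64(296.0), np.int64(19), np.int64(17)) (array([ 0.39748563, -0.36198296,  0.07627151]), np.float64(0.0007050505829338413))
(np.float64(202.5), np.float64(262.5), np.int64(14), np.int64(12)) (np.float64(237.0), np.float64(298.5), np.int64(19), np.int64(16)) (array([ 0.39755233, -0.36024121,  0.06747629]), np.float64(0.0014081752450509695))
[235.76487829 295.54648264] [236.13793192 297.76036977]
3.3 [ 0.39748673 -0.36239112  0.13449218] 0.07462588477431337
```

Both views show the head 7–9 mm lower with nothing touching it, so it is latched. Next I'll go down around the head and grip it.

```bash
python3 -m inch '[{"dx":0,"dy":0,"dz":0,"wx":0,"wy":0,"wz":0},{"dx":0,"dy":0,"dz":-0.025,"wx":0,"wy":0,"wz":0},{"dx":0,"dy":0,"dz":-0.025,"wx":0,"wy":0,"wz":0},{"dx":0,"dy":0,"dz":-0.015,"wx":0,"wy":0,"wz":0},{"dx":0,"dy":0,"dz":-0.013,"wx":0,"wy":0,"wz":0},{"dx":0,"dy":0,"dz":0,"wx":0,"wy":0,"wz":0}]'
python3 -m inch '[{"dx":0,"dy":0,"dz":0,"wx":0,"wy":0,"wz":0},{"dx":0,"dy":0,"dz":0,"wx":0,"wy":0,"wz":0},{"dx":0,"dy":0,"dz":0,"wx":0,"wy":0,"wz":0},{"dx":0,"dy":0,"dz":0,"wx":0,"wy":0,"wz":0},{"dx":0,"dy":0,"dz":0,"wx":0,"wy":0,"wz":0},{"dx":0,"dy":0,"dz":0,"wx":0,"wy":0,"wz":0}]' 1
```

```text
t: 3.8
tcp_pos: [0.3963, -0.3609, 0.0538]
eef_rot: [[1.0, -0.0, -0.005], [-0.0, -1.0, 0.006], [-0.005, -0.006, -1.0]]
contact_force: [-0.7, -0.3, -0.2]
grip_width: 0.0854
t: 4.3
tcp_pos: [0.4006, -0.364, 0.0591]
eef_rot: [[1.0, -0.001, 0.006], [-0.001, -1.0, -0.004], [0.006, 0.004, -1.0]]
contact_force: [5.3, 3.1, 3.8]
grip_width: 0.037
```

```bash
python3 -m inch '[{"dx":0,"dy":0,"dz":0,"wx":0,"wy":0,"wz":-5},{"dx":0,"dy":0,"dz":0,"wx":0,"wy":0,"wz":-6},{"dx":0,"dy":0,"dz":0,"wx":0,"wy":0,"wz":-6},{"dx":0,"dy":0,"dz":0,"wx":0,"wy":0,"wz":-6},{"dx":0,"dy":0,"dz":0,"wx":0,"wy":0,"wz":-6},{"dx":0,"dy":0,"dz":0,"wx":0,"wy":0,"wz":-6},{"dx":0,"dy":0,"dz":0,"wx":0,"wy":0,"wz":-5},{"dx":0,"dy":0,"dz":0,"wx":0,"wy":0,"wz":-3},{"dx":0,"dy":0,"dz":0,"wx":0,"wy":0,"wz":0},{"dx":0,"dy":0,"dz":0,"wx":0,"wy":0,"wz":0}]'
python3 - <<'E'
from cell import sensors
o=sensors.get_obs();print(o['t'],o['tcp_pos'],o['contact_force'],o['ft_torque'],o['grip_width'])
E
```

```text
t: 5.13
tcp_pos: [0.4, -0.3638, 0.0597]
eef_rot: [[0.731, -0.682, 0.004], [-0.682, -0.731, -0.004], [0.006, -0.0, -1.0]]
contact_force: [3.0, 3.7, 9.4]
grip_width: 0.0372
5.1333 [ 0.40002257 -0.36376868  0.0597483 ] [3.00849579 3.70601583 9.35399969] [ 0.53205737 -0.5241276   0.17117752] 0.037226116124935156
```

The tool turned 43° and there is now about 9 N of upward push, so the latch has probably let go. I'll open, rise and check.

```bash
python3 -m inch '[{"dx":0,"dy":0,"dz":0,"wx":0,"wy":0,"wz":0},{"dx":0,"dy":0,"dz":0,"wx":0,"wy":0,"wz":0},{"dx":0,"dy":0,"dz":0,"wx":0,"wy":0,"wz":0},{"dx":0,"dy":0,"dz":0,"wx":0,"wy":0,"wz":0},{"dx":0,"dy":0,"dz":0.03,"wx":0,"wy":0,"wz":0},{"dx":0,"dy":0,"dz":0.04,"wx":0,"wy":0,"wz":0},{"dx":0,"dy":0,"dz":0.04,"wx":0,"wy":0,"wz":0},{"dx":0,"dy":0,"dz":0.03,"wx":0,"wy":0,"wz":0}]' 0
python3 - <<'E'
from h import *
from cell import sensors,eyes
def head(c,x0,x1,y0,y1):
    i=c['image'].astype(int);m=(i[...,0]>1.8*i[...,1])&(i[...,0]>1.8*i[...,2])&(i[...,0]>80)
    k=np.zeros_like(m);k[y0:y1,x0:x1]=1;v,u=np.nonzero(m&k)
    return (u.min()+u.max())/2,(v.min()+v.max())/2,np.ptp(u)+1,np.ptp(v)+1
for n in("scene","side"):
    c=eyes.camera(n);pickle.dump(c,open(f"pics/{n}3.pkl","wb"))
for n in('0','2','3'):
    a,b=head(load('scene'+n),185,222,250,275),head(load('side'+n),220,258,280,312);print(a,b,tri((load('scene'+n),*a[:2]),(load('side'+n),*b[:2])))
o=sensors.get_obs();print(o['t'],o['tcp_pos'],o['grip_width'],o['joint_positions'])
# bar and sizes check
for n in '0123':print(blobs(load('side'+n),(50,80,40),(90,255,255),8))
E
```

```text
t: 5.8
tcp_pos: [0.3981, -0.3634, 0.1998]
eef_rot: [[0.731, -0.682, 0.001], [-0.682, -0.731, -0.001], [0.002, 0.0, -1.0]]
contact_force: [-0.0, -0.6, 0.1]
grip_width: 0.0853
(np.float64(201.5), np.float64(261.0), np.int64(14), np.int64(11)) (np.float64(236.0), np.float64(296.0), np.int64(19), np.int64(17)) (array([ 0.39748563, -0.36198296,  0.07627151]), np.float64(0.0007050505829338413))
(np.float64(202.5), np.float64(262.5), np.int64(14), np.int64(12)) (np.float64(237.0), np.float64(298.5), np.int64(19), np.int64(16)) (array([ 0.39755233, -0.36024121,  0.06747629]), np.float64(0.0014081752450509695))
(np.float64(201.5), np.float64(261.0), np.int64(14), np.int64(11)) (np.float64(236.0), np.float64(296.0), np.int64(19), np.int64(17)) (array([ 0.39748563, -0.36198296,  0.07627151]), np.float64(0.0007050505829338413))
5.9 [ 0.40006808 -0.36596686  0.20251611] 0.08524661092058194 [-9.47073383e-01  4.49896180e-01  1.68000236e+00 -3.16338811e-05
  9.99953614e-01 -1.96461311e-01]
[([367, 147, 8, 5, 22], [370.7, 149.0])]
[([363, 142, 12, 10, 54], [368.1, 147.0])]
[([363, 142, 12, 10, 53], [368.1, 147.0])]
[([363, 142, 12, 10, 54], [368.1, 147.0])]
```

The head is back at exactly its original pixels, so the stop was latched and then released. Next I'll go to the bar, turning 60° to a yaw of 17° and narrowing the jaws to about 34 mm.

```bash
python3 -m inch '[{"dx":0.0078,"dy":0.0333,"dz":0.002,"wx":0,"wy":0,"wz":5},{"dx":0.0078,"dy":0.0333,"dz":0.002,"wx":0,"wy":0,"wz":5},{"dx":0.0078,"dy":0.0333,"dz":0.002,"wx":0,"wy":0,"wz":5},{"dx":0.0078,"dy":0.0333,"dz":0.002,"wx":0,"wy":0,"wz":5},{"dx":0.0078,"dy":0.0333,"dz":0.002,"wx":0,"wy":0,"wz":5},{"dx":0.0078,"dy":0.0333,"dz":0.002,"wx":0,"wy":0,"wz":5},{"dx":0.0078,"dy":0.0333,"dz":0.002,"wx":0,"wy":0,"wz":5},{"dx":0.0078,"dy":0.0333,"dz":0.002,"wx":0,"wy":0,"wz":5},{"dx":0.0078,"dy":0.0333,"dz":0.002,"wx":0,"wy":0,"wz":5},{"dx":0.0078,"dy":0.0333,"dz":0.002,"wx":0,"wy":0,"wz":5},{"dx":0.0078,"dy":0.0333,"dz":0,"wx":0,"wy":0,"wz":5},{"dx":0.0077,"dy":0.033,"dz":0,"wx":0,"wy":0,"wz":5.2}]' 0.6
python3 -m inch '[{"dx":0,"dy":0,"dz":0,"wx":0,"wy":0,"wz":0},{"dx":0,"dy":0,"dz":0,"wx":0,"wy":0,"wz":0},{"dx":0,"dy":0,"dz":0,"wx":0,"wy":0,"wz":0}]'
python3 - <<'E'
from h import *
from cell import sensors,eyes
o=sensors.get_obs();print(o['t'],o['tcp_pos'],o['eef_rot'],o['grip_width'],o['joint_positions'])
for n in("scene","side","wrist"):
    c=eyes.camera(n);pickle.dump(c,open(f"pics/{n}4.pkl","wb"))
cv2.imwrite('pics/w4.png',c['image'][:,:,::-1])
print(proj(c,o['tcp_pos']))
E
```

```text
t: 6.9
tcp_pos: [0.4908, 0.038, 0.2163]
eef_rot: [[0.954, 0.3, -0.002], [0.3, -0.954, 0.0], [-0.002, -0.001, -1.0]]
contact_force: [-0.1, 0.3, 0.1]
grip_width: 0.0343
t: 7.15
tcp_pos: [0.4907, 0.0361, 0.2164]
eef_rot: [[0.955, 0.296, -0.002], [0.296, -0.955, -0.0], [-0.002, -0.0, -1.0]]
contact_force: [-0.8, -0.2, 0.1]
grip_width: 0.0343
7.15 [0.49073246 0.03614235 0.21639958] [[ 9.55307773e-01  2.95605407e-01 -2.12179830e-03]
 [ 2.95605564e-01 -9.55310049e-01 -2.46322396e-04]
 [-2.09978947e-03 -3.91901683e-04 -9.99997719e-01]] 0.03429353546604686 [-1.53671173e-01  3.71712477e-01  1.77473181e+00 -6.76458261e-04
  9.97207567e-01 -4.53393128e-01]
[324.23422589 254.714629  ]
```

View pics/w4.png

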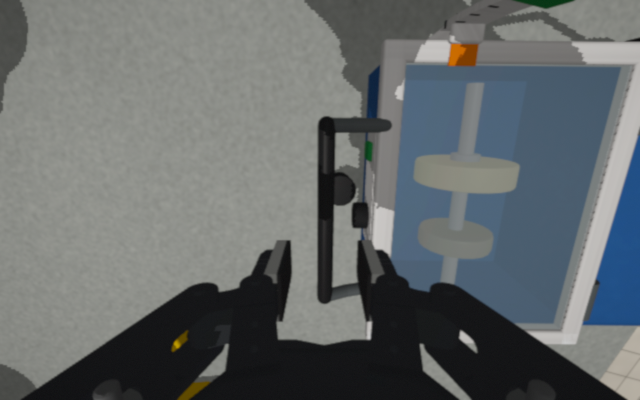

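The wrist view has the bar upright between the fingers, running from (326,122) to (325,299). The orange index and green marker are at the top right.

```bash
python3 - <<'E'
from h import *
c=load('wrist4')
a,b=plane(c,326,122,.155),plane(c,325,299,.155);m=(a+b)/2;y=(a-b)/np.linalg.norm(a-b)
print(a,b,np.linalg.norm(a-b),m,'yaw',np.degrees(np.arctan2(-y[0],y[1])))
for z in(.155,):print(plane(c,326,215,z))
H=m+.222*np.array([y[1],-y[0],0]);H[2]=.137;print(H)
E
```

```text
[0.4723178  0.09967606 0.155     ] [ 0.51145912 -0.02935665  0.155     ] 0.13483873036868357 [0.49188846 0.03515971 0.155     ] yaw 16.874868677780757
[0.49154083 0.03761411 0.155     ]
[0.70432936 0.09960242 0.137     ]
```

```bash
python3 -m inch '[{"dx":0.001,"dy":0,"dz":-0.015,"wx":0,"wy":0,"wz":0},{"dx":0,"dy":0,"dz":-0.02,"wx":0,"wy":0,"wz":0},{"dx":0,"dy":0,"dz":-0.02,"wx":0,"wy":0,"wz":0},{"dx":0,"dy":0,"dz":-0.015,"wx":0,"wy":0,"wz":0},{"dx":0,"dy":0,"dz":-0.01,"wx":0,"wy":0,"wz":0},{"dx":0,"dy":0,"dz":0,"wx":0,"wy":0,"wz":0}]'
python3 -m inch '[{"dx":0,"dy":0,"dz":0,"wx":0,"wy":0,"wz":0},{"dx":0,"dy":0,"dz":0,"wx":0,"wy":0,"wz":0},{"dx":0,"dy":0,"dz":0,"wx":0,"wy":0,"wz":0},{"dx":0,"dy":0,"dz":0,"wx":0,"wy":0,"wz":0},{"dx":0,"dy":0,"dz":0,"wx":0,"wy":0,"wz":0}]' 1
python3 - <<'E'
import numpy as np
a=np.radians(16.95);x=np.array([np.cos(a),np.sin(a)])
# bar and TCP path, tool turning with the hood (rotation about polisher +y)
r=np.hypot(.222,.018);p0=np.arctan2(.018,.222)
P=lambda t:np.array([-r*np.cos(p0+t),r*np.sin(p0+t)])+.0187*np.array([-np.sin(t),-np.cos(t)])
for k in range(10):
    d=P((k+1)*.05)-P(k*.05);print(round((k+1)*.05,2),'dx %.4f dy %.4f dz %.4f'%(d[0]*x[0],d[0]*x[1],d[1]),'tot',(P((k+1)*.05)-P(0)).round(4))
w=np.degrees(.05);print('w per .05 rad: wx %.3f wy %.3f'%(-x[1]*w,x[0]*w))
E
```

```text
t: 7.8
tcp_pos: [0.4909, 0.0352, 0.1354]
eef_rot: [[0.956, 0.293, -0.005], [0.293, -0.956, 0.001], [-0.004, -0.002, -1.0]]
contact_force: [-0.0, 1.4, -0.4]
grip_width: 0.0343
t: 8.22
tcp_pos: [0.492, 0.0353, 0.1379]
eef_rot: [[0.955, 0.296, -0.001], [0.296, -0.955, -0.002], [-0.001, 0.001, -1.0]]
contact_force: [-2.7, -4.7, -0.5]
grip_width: 0.0099
0.05 dx 0.0002 dy 0.0001 dz 0.0111 tot [0.0002 0.0111]
0.1 dx 0.0008 dy 0.0002 dz 0.0111 tot [0.001  0.0222]
0.15 dx 0.0013 dy 0.0004 dz 0.0110 tot [0.0024 0.0332]
0.2 dx 0.0018 dy 0.0006 dz 0.0109 tot [0.0043 0.0441]
0.25 dx 0.0023 dy 0.0007 dz 0.0108 tot [0.0067 0.0549]
0.3 dx 0.0029 dy 0.0009 dz 0.0107 tot [0.0097 0.0656]
0.35 dx 0.0034 dy 0.0010 dz 0.0105 tot [0.0132 0.0762]
0.4 dx 0.0039 dy 0.0012 dz 0.0103 tot [0.0173 0.0865]
0.45 dx 0.0043 dy 0.0013 dz 0.0101 tot [0.0218 0.0966]
0.5 dx 0.0048 dy 0.0015 dz 0.0099 tot [0.0268 0.1065]
w per .05 rad: wx -0.835 wy 2.740
```

The bar is gripped, with a width of about 10 mm on a 12 mm bar. I'll raise it along the arc to about 0.35 rad, turning the tool with the hood.

```bash
python3 -m inch '[{"dx":0.0002,"dy":0.0001,"dz":0.0111,"wx":-0.835,"wy":2.74,"wz":0},{"dx":0.0008,"dy":0.0002,"dz":0.0111,"wx":-0.835,"wy":2.74,"wz":0},{"dx":0.0013,"dy":0.0004,"dz":0.0110,"wx":-0.835,"wy":2.74,"wz":0},{"dx":0.0018,"dy":0.0006,"dz":0.0109,"wx":-0.835,"wy":2.74,"wz":0},{"dx":0.0023,"dy":0.0007,"dz":0.0108,"wx":-0.835,"wy":2.74,"wz":0},{"dx":0.0029,"dy":0.0009,"dz":0.0107,"wx":-0.835,"wy":2.74,"wz":0},{"dx":0.0034,"dy":0.0010,"dz":0.0105,"wx":-0.835,"wy":2.74,"wz":0},{"dx":0,"dy":0,"dz":0,"wx":0,"wy":0,"wz":0},{"dx":0,"dy":0,"dz":0,"wx":0,"wy":0,"wz":0}]'
cat > look.py <<'E'
import sys
from h import *
from cell import sensors,eyes
k=sys.argv[1]
for n in("scene","side","wrist"):
    c=eyes.camera(n);pickle.dump(c,open(f"pics/{n}{k}.pkl","wb"))
S,D,W=[load(n+k) for n in('scene','side','wrist')]
for c in(S,D,W):
    print('green',blobs(c,(50,80,40),(90,255,255),8),'or',blobs(c,(5,150,120),(17,255,255),4))
z=lambda c,u,v,w,h:cv2.resize(c['image'][v:v+h,u:u+w],(400,300),interpolation=3)
cv2.imwrite(f'pics/z{k}.png',np.vstack([np.hstack([z(S,330,130,100,75),z(D,320,110,100,75)]),np.hstack([cv2.resize(D['image'][50:350,180:580],(400,300)),cv2.resize(W['image'],(400,300))])])[:,:,::-1])
o=sensors.get_obs();g=o['tcp_pos']-.0187*o['eef_rot'][:,2];H=np.array([.7043,.1005,.137]);a=np.radians(16.95)
q=g-H;u=q[:2]@[np.cos(a),np.sin(a)];print('t',o['t'],'force',o['contact_force'],'grip',o['grip_width'],'bar r',np.hypot(u,q[2]),'hood angle from TCP',np.arctan2(q[2],-u)-np.arctan2(.018,.222))
E
python3 look.py 5
```

```text
t: 8.97
tcp_pos: [0.505, 0.0391, 0.2137]
eef_rot: [[0.897, 0.296, -0.329], [0.278, -0.955, -0.103], [-0.344, 0.001, -0.939]]
contact_force: [-1.0, -3.9, -2.8]
grip_width: 0.0101
green [([374, 166, 10, 9, 30], [377.8, 170.5])] or [([373, 174, 4, 3, 7], [374.6, 174.7]), ([223, 236, 3, 5, 7], [224.1, 238.0]), ([232, 236, 2, 3, 6], [232.5, 237.0]), ([208, 259, 2, 4, 6], [208.3, 260.8]), ([195, 262, 3, 5, 7], [196.0, 264.0])]
green [([367, 147, 8, 5, 20], [371.0, 149.1]), ([347, 197, 1, 10, 10], [347.0, 201.5])] or []
green [] or [([526, 0, 50, 34, 1437], [550.0, 16.0])]
t 9.1167 force [-1.48936645 -4.89178731 -4.30719309] grip 0.009568382143413937 bar r 0.22298742638141994 hood angle from TCP 0.3541561611223535
```

View pics/z5.png

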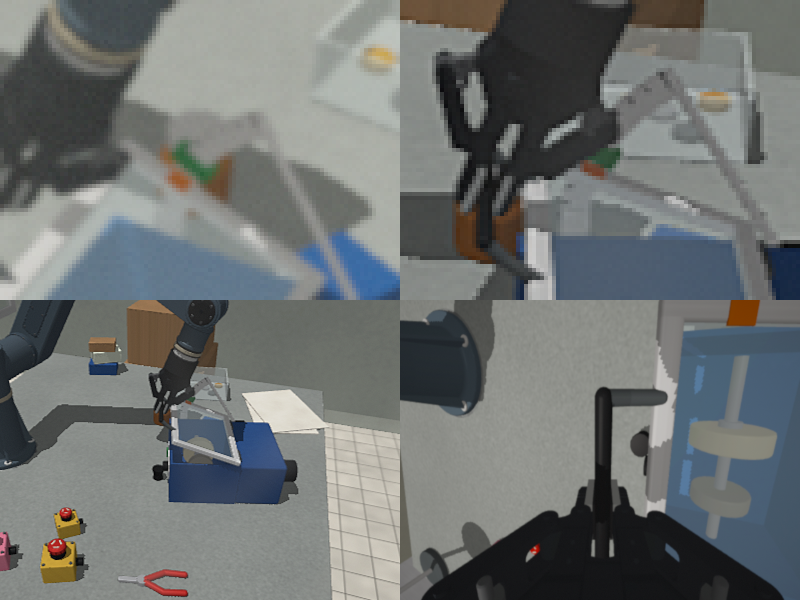

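The hood follows the bar, at about 0.354 rad by the TCP. The orange index is now just under the green marker, at (374.6,174.7) against (377.8,170.5) in the scene view. I need the marker's angle more exactly, so I'll enlarge the unobstructed early views.

```bash
python3 - <<'E'
from h import *
D,S=load('side1'),load('scene1')
z=lambda c,u,v,w,h:cv2.resize(c['image'][v:v+h,u:u+w],(400,500),interpolation=0)
cv2.imwrite('pics/z6.png',np.hstack([z(D,356,136,24,30),z(S,364,160,24,30)])[:,:,::-1])
# expected pixel of clamp inner-face points, for angle & y
H=np.array([.7043,.1005,.137]);a=np.radians(16.95);x=np.array([np.cos(a),np.sin(a),0]);y=np.array([-x[1],x[0],0])
pt=lambda t,Y,r:H+y*Y-x*r*np.cos(t)+np.array([0,0,r*np.sin(t)])
for nm,c in(('side',D),('scene',S)):
    print(nm,'index closed',[proj(c,pt(0,Y,.1325)+np.array([0,0,dz])).round(1).tolist() for Y,dz in((.12,0),(.12,.006),(.115,.006))])
    print(' quadrant tip etc', 'mark per 0.1 rad (Y=.124)',[proj(c,pt(t,.124,.1325)).round(1).tolist() for t in(.3,.4,.5)],'per 10mm in y',(proj(c,pt(.4,.134,.1325))-proj(c,pt(.4,.124,.1325))).round(2))
E
```

```text
side index closed [[363.2, 164.9], [363.4, 163.2], [363.4, 164.0]]
 quadrant tip etc mark per 0.1 rad (Y=.124) [[366.0, 152.8], [367.8, 149.1], [370.0, 145.5]] per 10mm in y [-0.2  -1.58]
scene index closed [[371.2, 185.4], [371.4, 183.9], [370.7, 184.8]]
 quadrant tip etc mark per 0.1 rad (Y=.124) [[374.5, 175.6], [376.1, 172.9], [378.2, 170.4]] per 10mm in y [ 1.42 -1.79]
```

View pics/z6.png

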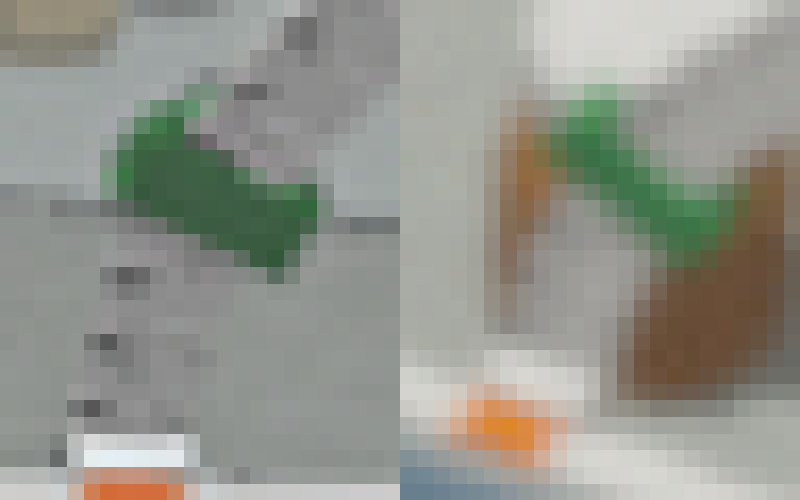

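The dark inner face of the clamp is at side (368.1,147.3) and scene (377.9,170.6). The far cameras give 0.42 to 0.48 rad, which isn't tight enough. There is plenty of time, so I'll lower the hood gently, let go and measure the marker close up with the wrist camera.

```bash
python3 -m inch '[{"dx":-0.0034,"dy":-0.0010,"dz":-0.0105,"wx":0.835,"wy":-2.74,"wz":0},{"dx":-0.0029,"dy":-0.0009,"dz":-0.0107,"wx":0.835,"wy":-2.74,"wz":0},{"dx":-0.0023,"dy":-0.0007,"dz":-0.0108,"wx":0.835,"wy":-2.74,"wz":0},{"dx":-0.0018,"dy":-0.0006,"dz":-0.0109,"wx":0.835,"wy":-2.74,"wz":0},{"dx":-0.0013,"dy":-0.0004,"dz":-0.0110,"wx":0.835,"wy":-2.74,"wz":0},{"dx":-0.0008,"dy":-0.0002,"dz":-0.0111,"wx":0.835,"wy":-2.74,"wz":0},{"dx":-0.0002,"dy":-0.0001,"dz":-0.0111,"wx":0.835,"wy":-2.74,"wz":0},{"dx":0,"dy":0,"dz":0,"wx":0,"wy":0,"wz":0},{"dx":0,"dy":0,"dz":0,"wx":0,"wy":0,"wz":0}]'
python3 -m inch '[{"dx":0,"dy":0,"dz":0,"wx":0,"wy":0,"wz":0},{"dx":0,"dy":0,"dz":0,"wx":0,"wy":0,"wz":0},{"dx":0,"dy":0,"dz":0.02,"wx":0,"wy":0,"wz":0},{"dx":0,"dy":0,"dz":0.035,"wx":0,"wy":0,"wz":0},{"dx":0,"dy":0,"dz":0.03,"wx":0,"wy":0,"wz":0}]' 0.6
python3 -m inch '[{"dx":0.0135,"dy":0.014,"dz":0,"wx":6.4,"wy":1.95,"wz":0},{"dx":0.0135,"dy":0.014,"dz":0,"wx":6.4,"wy":1.95,"wz":0},{"dx":0.0135,"dy":0.014,"dz":0,"wx":6.4,"wy":1.95,"wz":0},{"dx":0.0135,"dy":0.014,"dz":0,"wx":6.4,"wy":1.95,"wz":0},{"dx":0.0135,"dy":0.014,"dz":0,"wx":6.4,"wy":1.95,"wz":0},{"dx":0.0135,"dy":0.014,"dz":0,"wx":6.4,"wy":1.95,"wz":0},{"dx":0,"dy":0,"dz":0,"wx":0,"wy":0,"wz":0},{"dx":0,"dy":0,"dz":0,"wx":0,"wy":0,"wz":0}]'
python3 - <<'E'
from h import *
from cell import sensors,eyes
c=eyes.camera("wrist");pickle.dump(c,open("pics/wrist6.pkl","wb"));cv2.imwrite('pics/w6.png',c['image'][:,:,::-1])
print(c['xyz'],c['rotation'],sensors.get_obs()['t'])
print('green',blobs(c,(50,80,40),(90,255,255),30),'or',blobs(c,(5,150,120),(17,255,255),30))
E
```

```text
t: 9.87
tcp_pos: [0.492, 0.0353, 0.1379]
eef_rot: [[0.955, 0.295, 0.0], [0.295, -0.955, -0.001], [-0.0, 0.001, -1.0]]
contact_force: [-2.9, -5.6, 1.1]
grip_width: 0.0099
t: 10.28
tcp_pos: [0.4927, 0.037, 0.2235]
eef_rot: [[0.955, 0.296, -0.0], [0.296, -0.955, 0.001], [0.0, -0.001, -1.0]]
contact_force: [0.8, 0.3, -0.0]
grip_width: 0.0342
t: 10.95
tcp_pos: [0.5738, 0.12, 0.2209]
eef_rot: [[0.956, 0.226, -0.189], [0.295, -0.731, 0.616], [0.001, -0.644, -0.765]]
contact_force: [-0.9, 0.7, 0.4]
grip_width: 0.0342
[0.58447865 0.08463489 0.3753456 ] [[ 9.55558888e-01 -2.69465779e-01  1.19563393e-01]
 [ 2.94800271e-01  8.73586215e-01 -3.87220771e-01]
 [-1.06185180e-04  4.05259571e-01  9.14201657e-01]] 11.0
green [([298, 129, 53, 49, 1130], [320.4, 156.7])] or [([299, 209, 20, 14, 280], [308.5, 215.5])]
```

View pics/w6.png

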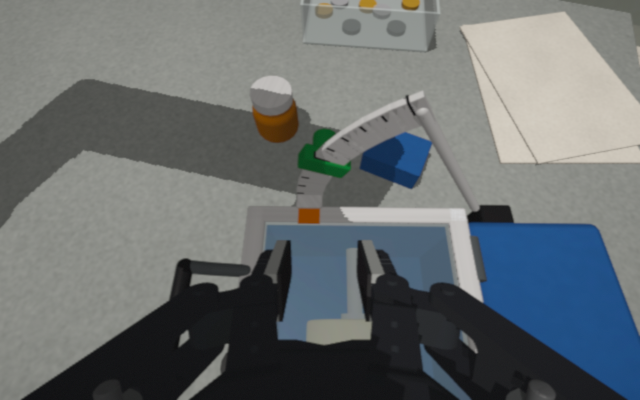

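The wrist view shows the clamp at (320,157) and the orange index at (308.5,215.5). I'll enlarge it to separate the clamp's inner face.

```bash
python3 - <<'E'
from h import *
c=load('wrist6')
im=cv2.resize(c['image'][125:225,288:368],None,fx=6,fy=6,interpolation=0)
for k in range(0,80,10): cv2.putText(im,str(288+k),(k*6,10),0,.35,(255,255,0),1);cv2.line(im,(k*6,12),(k*6,18),(255,255,0),1)
for k in range(0,100,10): cv2.putText(im,str(125+k),(440,k*6+4),0,.35,(255,255,0),1);cv2.line(im,(430,k*6),(436,k*6),(255,255,0),1)
cv2.imwrite('pics/z7.png',im[:,:,::-1])
E
```

```text
(no output)
```

View pics/z7.png

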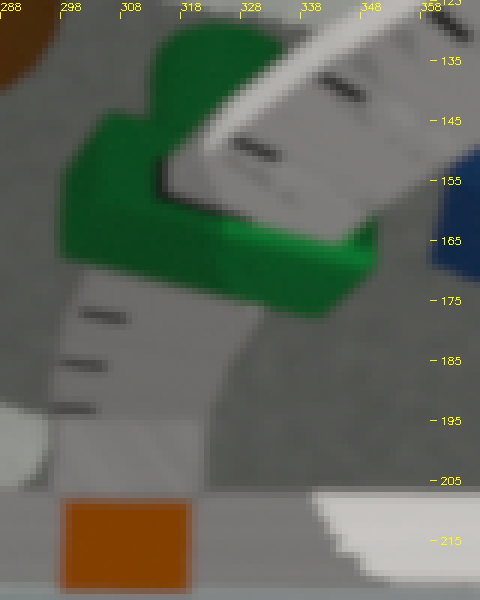

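The inner face's corners in the crop are about (62,257), (320,318) and (375,265). I'll cast rays onto the face plane and check the results against the known 36 x 16 mm size and 132.5 mm radius.

```bash
python3 - <<'E'
from h import *
c=load('wrist6');H=np.array([.7043,.1000,.137]);a=np.radians(16.95);x=np.array([np.cos(a),np.sin(a),0]);y=np.array([-x[1],x[0],0])
px=lambda p:(288+p[0]/6-.5,125+p[1]/6-.5)
LL,LR,UR=(62,257),(320,318),(375,265);UL=(LL[0]+UR[0]-LR[0],LL[1]+UR[1]-LR[1])
cen=np.mean([LL,LR,UR,UL],0)
def loc(p,Y):
    o,v=ray(c,*px(p));q=o+v*(Y-(o-H)@y)/(v@y)-H;return np.array([q@x,q[2]])
for Y in(.118,.120,.122,.124,.126,.128):
    A=[loc(p,Y) for p in(LL,LR,UR)];m=loc(cen,Y)
    print(Y,'w',np.linalg.norm(A[1]-A[0]).round(4),'h',np.linalg.norm(A[2]-A[1]).round(4),'edge dir',np.arctan2(A[0][1]-A[1][1],A[1][0]-A[0][0]).round(3),'r',np.hypot(*m).round(4),'ang',np.arctan2(m[1],-m[0]).round(3))
for z in(.137,.143,.149): # orange index patch
    for q in((62,546),(126,546),(190,546),(126,500),(126,592)):
        X=plane(c,*px(q),z)-H;print('orange z',z,(X@x).round(4),(X@y).round(4))
E
```

```text
0.118 w 0.0314 h 0.0131 edge dir 0.444 r 0.139 ang 0.538
0.12 w 0.0321 h 0.0134 edge dir 0.444 r 0.1373 ang 0.517
0.122 w 0.0327 h 0.0136 edge dir 0.444 r 0.1356 ang 0.495
0.124 w 0.0333 h 0.0139 edge dir 0.444 r 0.134 ang 0.472
0.126 w 0.034 h 0.0142 edge dir 0.444 r 0.1325 ang 0.449
0.128 w 0.0346 h 0.0144 edge dir 0.444 r 0.1311 ang 0.426
orange z 0.137 -0.1417 0.1127
orange z 0.137 -0.1325 0.1127
orange z 0.137 -0.1234 0.1128
orange z 0.137 -0.1327 0.1199
orange z 0.137 -0.1323 0.1058
orange z 0.143 -0.1411 0.1104
orange z 0.143 -0.1322 0.1104
orange z 0.143 -0.1233 0.1104
orange z 0.143 -0.1323 0.1174
orange z 0.143 -0.132 0.1036
orange z 0.149 -0.1405 0.1081
orange z 0.149 -0.1318 0.1081
orange z 0.149 -0.1232 0.1081
orange z 0.149 -0.132 0.1148
orange z 0.149 -0.1317 0.1015
```

The r = 132.5 mm constraint gives 0.449 rad and the edge direction gives 0.444 independently, so I'll take the marker as 0.447. The orange index checks out at 132.5 mm. I'll retrace back to the bar and grip it again.

```bash
python3 -m inch '[{"dx":-0.0135,"dy":-0.014,"dz":0,"wx":-6.4,"wy":-1.95,"wz":0},{"dx":-0.0135,"dy":-0.014,"dz":0,"wx":-6.4,"wy":-1.95,"wz":0},{"dx":-0.0135,"dy":-0.014,"dz":0,"wx":-6.4,"wy":-1.95,"wz":0},{"dx":-0.0135,"dy":-0.014,"dz":0,"wx":-6.4,"wy":-1.95,"wz":0},{"dx":-0.0135,"dy":-0.014,"dz":0,"wx":-6.4,"wy":-1.95,"wz":0},{"dx":-0.0135,"dy":-0.014,"dz":0,"wx":-6.4,"wy":-1.95,"wz":0},{"dx":0,"dy":0,"dz":0,"wx":0,"wy":0,"wz":0},{"dx":0,"dy":0,"dz":0,"wx":0,"wy":0,"wz":0}]'
```

```text
t: 11.67
tcp_pos: [0.4913, 0.038, 0.224]
eef_rot: [[0.954, 0.298, 0.002], [0.298, -0.954, 0.001], [0.003, -0.0, -1.0]]
contact_force: [1.1, 0.5, 0.2]
grip_width: 0.0343
```

```bash
python3 -m inch '[{"dx":0,"dy":0,"dz":-0.025,"wx":0,"wy":0,"wz":0},{"dx":0,"dy":0,"dz":-0.025,"wx":0,"wy":0,"wz":0},{"dx":0,"dy":0,"dz":-0.02,"wx":0,"wy":0,"wz":0},{"dx":0,"dy":0,"dz":-0.015,"wx":0,"wy":0,"wz":0},{"dx":0,"dy":0,"dz":0,"wx":0,"wy":0,"wz":0}]'
python3 -m inch '[{"dx":0,"dy":0,"dz":0,"wx":0,"wy":0,"wz":0},{"dx":0,"dy":0,"dz":0,"wx":0,"wy":0,"wz":0},{"dx":0,"dy":0,"dz":0,"wx":0,"wy":0,"wz":0},{"dx":0,"dy":0,"dz":0,"wx":0,"wy":0,"wz":0},{"dx":0,"dy":0,"dz":0,"wx":0,"wy":0,"wz":0}]' 1
```

```text
t: 12.08
tcp_pos: [0.492, 0.0362, 0.1349]
eef_rot: [[0.956, 0.295, -0.005], [0.295, -0.956, 0.002], [-0.004, -0.003, -1.0]]
contact_force: [0.1, 0.7, 0.2]
grip_width: 0.0337
t: 12.5
tcp_pos: [0.4919, 0.0355, 0.1379]
eef_rot: [[0.955, 0.296, -0.001], [0.296, -0.955, -0.001], [-0.001, 0.001, -1.0]]
contact_force: [-2.2, -4.3, -1.8]
grip_width: 0.0098
```

```bash
python3 -m inch '[{"dx":0.0002,"dy":0.0001,"dz":0.0111,"wx":-0.835,"wy":2.74,"wz":0},{"dx":0.0008,"dy":0.0002,"dz":0.0111,"wx":-0.835,"wy":2.74,"wz":0},{"dx":0.0013,"dy":0.0004,"dz":0.0110,"wx":-0.835,"wy":2.74,"wz":0},{"dx":0.0018,"dy":0.0006,"dz":0.0109,"wx":-0.835,"wy":2.74,"wz":0},{"dx":0.0023,"dy":0.0007,"dz":0.0108,"wx":-0.835,"wy":2.74,"wz":0},{"dx":0.0029,"dy":0.0009,"dz":0.0107,"wx":-0.835,"wy":2.74,"wz":0},{"dx":0.0034,"dy":0.0010,"dz":0.0105,"wx":-0.835,"wy":2.74,"wz":0},{"dx":0.0039,"dy":0.0012,"dz":0.0103,"wx":-0.835,"wy":2.74,"wz":0},{"dx":0.0018,"dy":0.0005,"dz":0.0040,"wx":-0.33,"wy":1.1,"wz":0},{"dx":0.0018,"dy":0.0005,"dz":0.0040,"wx":-0.33,"wy":1.1,"wz":0},{"dx":0,"dy":0,"dz":0,"wx":0,"wy":0,"wz":0},{"dx":0,"dy":0,"dz":0,"wx":0,"wy":0,"wz":0}]'
python3 look.py 8
python3 - <<'E'
from h import *
W,W5=load('wrist8'),load('wrist5')
# orange seen from the wrist: what hood angle puts the index on the ray of the patch's left/right edges?
H=np.array([.7043,.1000,.137]);a=np.radians(16.95);x=np.array([np.cos(a),np.sin(a),0]);y=np.array([-x[1],x[0],0])
for n,c in(('5',W5),('8',W)):
    print(n,blobs(c,(5,150,120),(17,255,255),30))
    for t in(.34,.36,.43,.45,.47):print(t,[proj(c,H+y*Y-x*(.1325*np.cos(t)-.006*np.sin(t))+np.array([0,0,.1325*np.sin(t)+.006*np.cos(t)])).round(1).tolist() for Y in(.106,.117)])
E
```

```text
t: 13.5
tcp_pos: [0.5125, 0.0415, 0.2323]
eef_rot: [[0.864, 0.295, -0.408], [0.267, -0.955, -0.126], [-0.427, -0.001, -0.904]]
contact_force: [-2.3, -4.3, -2.9]
grip_width: 0.0099
green [] or [([375, 171, 4, 4, 11], [376.5, 172.2]), ([223, 236, 3, 5, 7], [224.1, 238.0]), ([232, 236, 2, 3, 6], [232.5, 237.0]), ([208, 258, 2, 4, 5], [208.2, 259.8]), ([195, 262, 3, 5, 7], [196.0, 264.0])]
green [([347, 197, 1, 10, 10], [347.0, 201.5])] or [([227, 293, 2, 5, 6], [227.5, 295.0])]
green [] or [([525, 0, 50, 34, 1491], [549.3, 16.4])]
t 13.65 force [-2.49537425 -4.84009948 -2.36226241] grip 0.010002088768079018 bar r 0.22299882158928386 hood angle from TCP 0.445711753658105
5 [([526, 0, 50, 34, 1437], [550.0, 16.0])]
0.34 [[542.8, 28.2], [548.5, -2.6]]
0.36 [[547.7, 26.4], [553.7, -5.2]]
0.43 [[567.7, 19.4], [574.8, -15.0]]
0.45 [[574.4, 17.2], [581.8, -18.0]]
0.47 [[581.4, 14.9], [589.3, -21.3]]
8 [([525, 0, 50, 34, 1491], [549.3, 16.4])]
0.34 [[523.5, 36.3], [528.2, 8.5]]
0.36 [[527.0, 34.8], [532.0, 6.4]]
0.43 [[541.7, 29.0], [547.4, -1.7]]
0.45 [[546.6, 27.2], [552.6, -4.2]]
0.47 [[551.8, 25.3], [558.0, -6.8]]
```

View pics/z8.png

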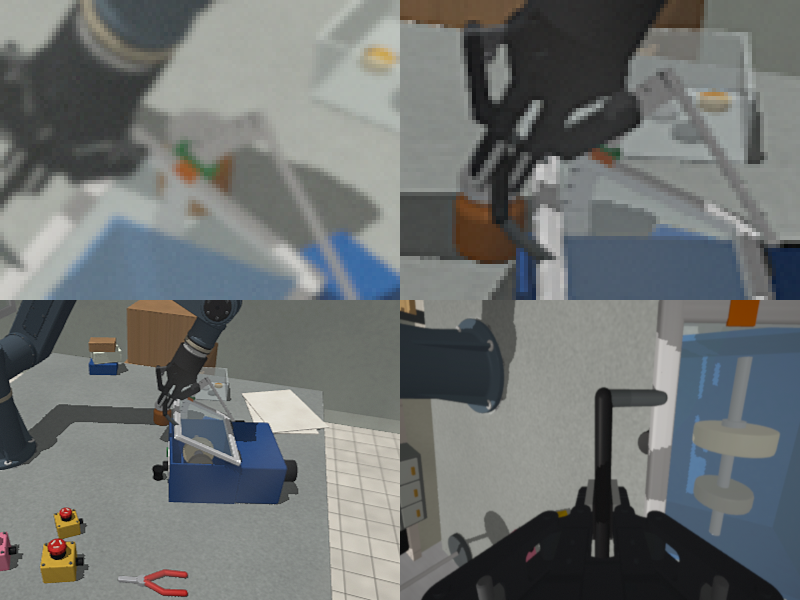

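The orange index now lies across the green clamp in the scene view, at (376.5,172.2) against a predicted (377,172) when aligned. The bar is still held and the stop's head is out. I'll hand in while holding.

```bash
python3 -m inch '[{"dx":0,"dy":0,"dz":0,"wx":0,"wy":0,"wz":0},{"dx":0,"dy":0,"dz":0,"wx":0,"wy":0,"wz":0},{"dx":0,"dy":0,"dz":0,"wx":0,"wy":0,"wz":0}]'
python3 - <<'E'
from cell import order
print(order.job_done())
E
```

```text
t: 13.9
tcp_pos: [0.5124, 0.0415, 0.2322]
eef_rot: [[0.864, 0.295, -0.408], [0.267, -0.955, -0.125], [-0.426, -0.001, -0.904]]
contact_force: [-2.6, -5.1, -3.6]
grip_width: 0.0098
the job is handed in; nothing more can be done
None
```

The safety check is done and handed in at 13.9 s, with the gripper still holding the hood at the green mark.

- **Stop pressed:** I pushed the large yellow box's mushroom in to its end (top at 78.6 mm, about 23 N). With the fingers away, both cameras showed the head 7–9 mm lower, so it had latched.
- **Stop released:** I gripped the head, turned it 43° clockwise and let go. It came back to exactly its original pixels in both views.
- **Hood:** I raised it to about 0.35 rad, but the far cameras put the marker anywhere from 0.42 to 0.48 rad. So I lowered the hood, let go and measured the marker close up with the wrist camera. That gave 0.449 and 0.444 rad by two methods, so I aimed for 0.447.
- **Final position:** I gripped the bar again and raised the hood to 0.446 rad by the arm's position, or about 0.45 by the orange index in the wrist view. It did not go past the mark.

In the last picture the orange index lies across the green clamp, within about 1 pixel of where it should be. The arm and the index itself hid most of the clamp by then, so I could not measure the marker again directly. I kept clear of the jar, loupe, pliers and blue carton, but did not measure their positions before and after.

The first two move commands were refused for their format and moved nothing.

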